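# Square up and clamp the bench marver slab

### The job

The graphite marver slab lies skewed on its steel bed with one corner at the single end peg. Push the diagonally opposite corner so that the slab turns square while its first corner bears on that peg, push it fully home against the two pins on the far side, then swing the cam lever until it grips the slab snugly. Be gentle, the graphite chips if it is pressed hard, and leave the other tools alone.

Things in the scene. Friction and masses are not known exactly. Their poses are not given: they have to be found in the camera images.
- bed: Fixed metal bed plate, 270 (x) by 290 by 10 mm thick. Origin: middle of the slab's proper place, level with the bench top; x points away from the robot to the two pins, y left, z up. The pins are upright, 16 mm in diameter, 23 mm tall above the plate, at x = 83, y = +45 and -45 mm. The slab is home when its far 120 mm edge bears on both (edge at x = 75 mm).
- stop: Slot of the end peg, at x = 61, y = 68 mm of the bed; origin at the slot's middle, on the plate's top; axes as the bed's. The upright peg in it, 16 mm in diameter, 23 mm tall, is locked fast up to 3 mm either way along y from the slot's middle; just where is not measured. The slab's left edge bears on its right side.
- slab: Loose brittle graphite slab, 150 by 120 by 16 mm, about 0.5 kg. Origin NOT central: underside of its left 150 mm edge, 14 mm from the far left corner, the spot that bears on the end peg. x along the 150 mm edges to the pins, y left, z up. Starts 0.3 to 0.5 rad clockwise (from above) off square, that spot up to 9 mm from the peg; once turned it may be 15 mm short of the pins.
- slab_mid (a point): The slab's centre, half-way up (8 mm above the plate); axes as the slab's.
- peg_corner (a point): The slab's far left corner (x +75, y +60 mm from its centre), half-way up: the one at the end peg.
- pin_corner (a point): The slab's far right corner (x +75, y -60 mm from its centre), half-way up.
- free_corner (a point): The slab's near right corner (x -75, y -60 mm from its centre), half-way up, diagonally opposite the end peg: the corner to push, on the near 120 mm edge, towards the pins.
- cam (a joint): Cam lever angle, rad, growing clockwise from above; starts open at 0 to 0.2, ends at 2.2, stays where left. The disc, radius 21 mm, 7 mm off its axis (farthest towards the slab at 2.7), closes on the slab's right edge and presses it to the end peg; it bites between 0.9 and 2.0 as the peg is set. Handle: 1.6 N when free, then about 1 N more per 4 N on the slab. Snug: 5 to 15 N on the slab; over 30 N chips it.
- cam_pivot (a point): The cam's upright axis, right of the slab (x = 55, y = -83 mm of the bed), 27 mm above the bench; axes as the bed's.
- handle (a point): Centre of the lever's upright round handle: 18 mm in diameter, 42 mm tall (38 to 80 mm above the bench), this point 59 mm up, 75 mm from the cam's axis. At lever angle 0 it is right of the axis, turned 15 degrees towards the pins; it swings towards the robot, then in beside the slab. The flat arm below it is 16 mm wide, 31 to 38 mm above the bench.
- jacks: Steel spring-bow jacks 260 mm long lying on the bench right of the bed; leave alone.
- shears: Ring-handled shears about 190 mm long lying on the bench right of the bed; leave alone.
- cork_paddle: Cork paddle, 265 mm long, on the bench left of the bed; leave alone.
- wood_block: Scorched wooden cup with a wooden handle, about 255 mm long, 50 mm tall, on the bench left of the bed; leave alone.
- wax: Cake of wax, 52 mm in diameter, 21 mm tall, on the bed's near left part; origin at its underside; leave alone.
- tweezers: Steel tweezers 170 mm long on the bench behind the bed; leave alone.
- tin: Steel tin 72 mm in diameter, 75 mm tall, on the bench left of the bed; leave alone.
Things that resemble listed ones, but are neither listed nor needed, are in the scene too. Leave any purple or red look-alike of the slab alone.

How it is judged:
By the outcome, as a careful person would: the job done as asked, in the order asked, and still so for the second after the job is handed in, with the robot touching nothing.
It also fails if it takes over 72 s, if anything falls off the work surface, if the arm or the gripper's body presses on something with over 40 N, if the wrist force passes 120 N, or if a joint passes its speed limit or range.

### The arm

A 6-joint arm with a two-finger parallel gripper is mounted at the origin on the work surface. World frame = base frame: x ahead of the robot, y to its left, z up, the work surface at z = 0. Lengths are in mm, angles in rad, forces in N, time in s.
With the tool pointing down it reaches from about 375 to 925 mm from the base axis. Payload 5.7 kg.
Tool frame: the origin (TCP) lies at the centre of the arm's flange, where the gripper is bolted on; the fingertips stand 173 mm ahead of it and the grasp point (between the pads) lies 155 mm ahead of it; z points along the fingers, y is the direction in which the jaws open and shut (so a half turn about z gives the same grasp; the last joint's range is limited). The gripper opens to 85 mm and grips with 20 to 120 N. Pads are 22 mm wide; open, the fingers measure 114 mm over their backs; the gripper's body (76 mm by 85 mm) begins 54 mm behind the grasp point. The pads swing forward as they close: fully open they stand 13 mm farther back than shut.
Start: joints at [-1.396, 0.359, 1.51, -0, 1.272, -0.115], TCP at [171.445, -574.971, 404.667] pointing down, gripper open.
Joint ranges: [-2.97, 2.97], [-1.01, 2.36], [0.21, 2.38], [-0.96, 4.11], [0.2, 2.71], [-2.98, 2.98]. Speed limits (rad/s): [2.39, 2.39, 3.14, 3.14, 3.14, 3.14].

### API

Orientations are given as a 3x3 rotation matrix whose columns are the frame's x, y, z axes.
In Python, from plant import robot gives the robot as it stands.
- The arm moves only by the tool drive_tool, never from a script. Its argument "moves" is a list of rows, each a list of 7 numbers: the shift along the tool's x, y, z in mm, then the turn, a rotation vector about the tool's x, y, z in degrees, then the finger opening in mm, from 0 to 85.4. In form: [[tx, ty, tz, rx, ry, rz, hand], ...]. A call has exactly 10 rows; each row shifts and turns the pose as measured when the row begins, along the tool's axes as they then stand; what a row does not reach is not made up. A row lasts 1/10 s, in which the tool goes at most 50 mm and 8.59 degrees, less where a joint would pass 70% of its speed; a pose out of reach is approached as far as the arm can. A call with a gripper value outside its range is refused whole. The fingers move at their own pace and stop on an object; the grip force is fixed at half the most. Time passes only in rows, so rows that do not move let the fingers close, or fill a call up. It gives the time, the measured TCP pose, the force and the opening at its end, in the units of the state.
- robot.observe(): the state, without advancing time (a new reading comes with each control period).
- robot.snapshot(name): name is "side" or "top" or "wrist"; returns (picture, depth): 400x640x3 uint8, red, green, blue; 400x640 float32, mm along the optical axis (not along the pixel's ray), 0 where there is no reading.
- robot.get_calibration(name): a dict with "camera_matrix" (3x3 intrinsics, pixels), "k1" (the pictures are not rectified: a ray, as slopes to the right and down, at radius r is drawn at 1 + k1 r^2 times it, then the intrinsics apply), "T" (4x4, takes a point from camera to world coordinates). Camera axes: x right, y down, z forward; pixel columns grow to the right and rows downward; lengths in mm; the calibration is good to about 2 mm. A picture is of the moment at which its call begins: read the wrist's pose just before it. get_calibration takes no time and is no camera call; for the wrist camera it gives the pose at the moment of the call.
- robot.finish_job(): hands the job in, once; it reports no verdict.
The state is a dict: "time_s": time; "joints": joint angles; "qd": joint speeds; "joint_efforts": joint torques, N m; "eef_pos": TCP position; "orientation": TCP orientation; "wrist_force": force on the tool from outside, world axes, zero at the start; "moment": the same for the moment, N m; "opening": finger opening in mm.
Only numpy, scipy, OpenCV 4.12 (cv2) and the standard library are available. Lean on these libraries where they do the work, as an engineer would, in place of code of your own. Each camera call takes 0.05 s, during which the arm holds its last target.

## Working session

There is one attempt and no reset: what is moved stays moved. The work goes in short steps, Python scripts to look and compute and a tool call to move; the robot and the scene stay as the last step left them, time stands still between calls to the robot, and variables do not carry over. Pictures are saved under pics/ and viewed, and the job is handed in when it is done.

Besides the shell and the picture viewer there is one more tool, called as a command line: name --pt "numbers of a row" for each row, then --argument value for the rest. drive_tool: Moves the arm, as the interface text tells. Its arguments: {"type":"object","properties":{"moves":{"type":"array","items":{"type":"array","items":{"type":"number"}}}},"required":["moves"]}

```bash
mkdir -p pics; ls
cat > h.py <<'E'
import numpy as np, cv2
from plant import robot
def snap(n,f=None):
    c=robot.get_calibration(n); p,d=robot.snapshot(n)
    if f: cv2.imwrite('pics/'+f+'.png',p[:,:,::-1])
    return p,d,c
def px2w(c,u,v,z):
    K=np.array(c['camera_matrix'],float);k=c['k1'];T=np.array(c['T'])
    a=np.array([(u-K[0,2])/K[0,0],(v-K[1,2])/K[1,1]]);s=a.copy()
    for _ in range(20): s=a/(1+k*(s@s))
    r=T[:3,:3]@np.array([s[0],s[1],1]);o=T[:3,3]
    return o+r*(z-o[2])/r[2]
def w2px(c,P):
    K=np.array(c['camera_matrix'],float);k=c['k1'];T=np.array(c['T'])
    q=T[:3,:3].T@(np.asarray(P,float)-T[:3,3]);s=q[:2]/q[2];s=s*(1+k*(s@s))
    return np.array([K[0,0]*s[0]+K[0,2],K[1,1]*s[1]+K[1,2]])
E
python3 - <<'E'
from h import *
for n in ('top','side','wrist'):
    p,d,c=snap(n,n+'0'); print(n,np.round(c['T'],3).tolist(),np.round(c['camera_matrix'],1).tolist(),c['k1'])
print(robot.observe())
E
```

```text
pics
top [[0.02, -0.998, 0.059, 435.708], [-1.0, -0.02, 0.009, -4.342], [-0.008, -0.059, -0.998, 1627.203], [0.0, 0.0, 0.0, 1.0]] [[452.6, 0.0, 323.1], [0.0, 452.6, 191.8], [0.0, 0.0, 1.0]] 0.04022889972987889
side [[-0.913, -0.33, 0.242, 254.166], [-0.409, 0.714, -0.569, 630.601], [0.015, -0.618, -0.786, 969.421], [0.0, 0.0, 0.0, 1.0]] [[406.1, 0.0, 319.3], [0.0, 406.1, 194.6], [0.0, 0.0, 1.0]] 0.036341439990439206
wrist [[0.286, -0.907, -0.31, 251.747], [-0.958, -0.271, -0.09, -551.937], [-0.002, 0.323, -0.947, 373.158], [0.0, 0.0, 0.0, 1.0]] [[337.6, 0.0, 323.8], [0.0, 337.6, 201.7], [0.0, 0.0, 1.0]] 0.025372490192776678
{'time_s': 0.15, 'joints': array([-1.39612782e+00,  3.59376077e-01,  1.51121341e+00,  1.54627708e-05,
        1.27249362e+00, -1.15100254e-01]), 'qd': array([-0.00059649, -0.00030905, -0.00502873, -0.0004137 , -0.00126034,
       -0.00103793]), 'joint_efforts': array([-5.30558045e-04, -5.28029108e+01, -2.78930318e+01, -2.92239993e-04,
        8.34432518e-03,  1.11923777e-07]), 'eef_pos': array([ 171.38429402, -574.70723651,  404.01348684]), 'orientation': array([[ 9.58311298e-01,  2.85726088e-01, -2.44457283e-04],
       [ 2.85726132e-01, -9.58310188e-01,  1.47033639e-03],
       [ 1.85847559e-04, -1.47888781e-03, -9.99998889e-01]]), 'wrist_force': array([-0.29601977, -0.2814362 ,  0.17596549]), 'moment': array([-0.00630515, -0.02184114,  0.00863798]), 'opening': 85.28541680272663}
```

View pics/top0.png

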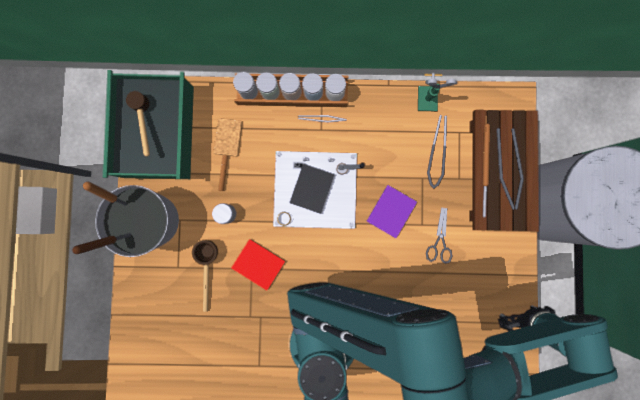

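View pics/side0.png

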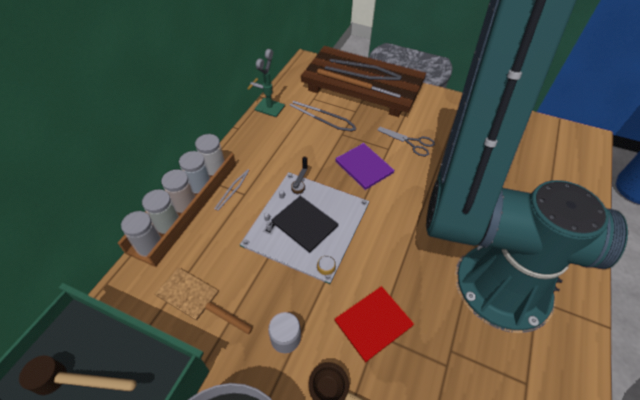

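View pics/wrist0.png

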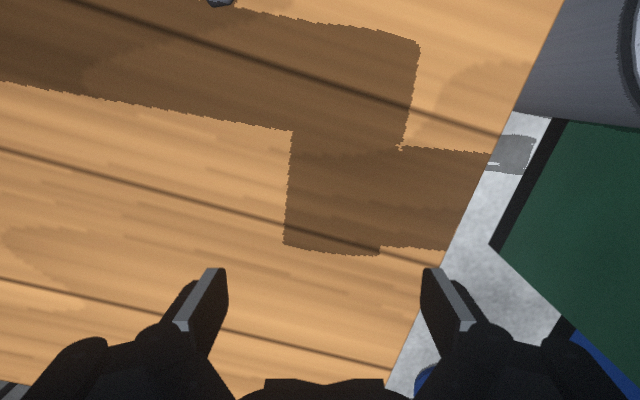

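Run:
```python
from h import *
a=cv2.imread('pics/top0.png')[140:240,260:390]; cv2.imwrite('pics/topz.png',cv2.resize(a,None,fx=6,fy=6,interpolation=2))
a=cv2.imread('pics/side0.png')[150:290,230:380]; cv2.imwrite('pics/sidez.png',cv2.resize(a,None,fx=4,fy=4,interpolation=2))
c=robot.get_calibration('top')
for uv in [(274,152),(356,151),(356,228),(274,227)]: print(uv,px2w(c,*uv,10).round(1))
```

```text
(274, 152) [671.2 190.4  10. ]
(356, 151) [ 680.4 -104.5   10. ]
(356, 228) [ 404.5 -108.9   10. ]
(274, 227) [402.1 183.2  10. ]
```

View pics/topz.png

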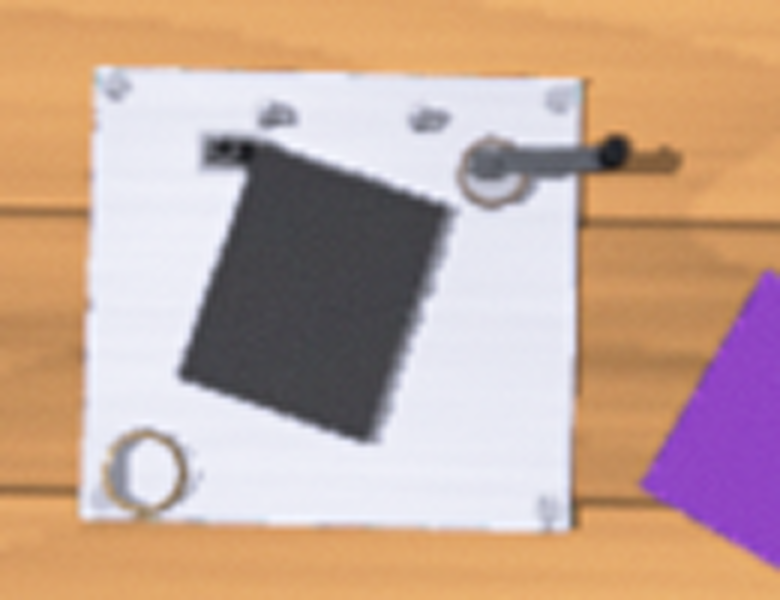

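View pics/sidez.png

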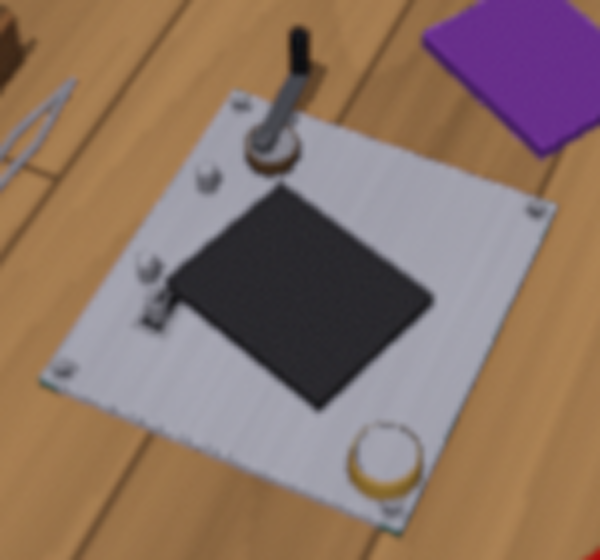

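drive_tool --pt "34 -32 -2 0 0 0 85" --pt "34 -32 -2 0 0 0 85" --pt "34 -32 -2 0 0 0 85" --pt "34 -32 -2 0 0 0 85" --pt "34 -32 -2 0 0 0 85" --pt "34 -32 -2 0 0 0 85" --pt "34 -32 -2 0 0 0 85" --pt "34 -32 -2 0 0 0 85" --pt "34 -32 -2 0 0 0 85" --pt "34 -32 -2 0 0 0 85"

```text
time_s: 1.15
eef_pos: [410.7, -162.0, 422.2]
orientation: [[0.961, 0.275, -0.0], [0.275, -0.961, 0.0], [-0.0, -0.0, -1.0]]
wrist_force: [1.1, -0.2, -0.1]
opening: 85.4
```

Run:
```python
from h import *
c=robot.get_calibration('top')
P={}
for n,(x,y),z in [('TL',(94,67),10),('TR',(581,78),10),('BL',(80,519),10),('BR',(573,530),10),('peg_c',(262,142),26),('pin_c',(452,208),26),('free',(372,440),26),('nl',(182,376),26),('handle',(612,152),80)]:
    P[n]=px2w(c,(x+.5)/6-.5+260,(y+.5)/6-.5+140,z); print(n,P[n].round(1))
```

```text
TL [675.8 186.   10. ]
TR [ 674.7 -106.1   10. ]
BL [405.3 187.2  10. ]
BR [ 404.7 -105.6   10. ]
peg_c [630.6  83.3  26. ]
pin_c [593.5 -30.1  26. ]
free [455.4  14.5  26. ]
nl [490.9 127.4  26. ]
handle [ 622.1 -120.1   80. ]
```

drive_tool --pt "32 -32 -2 0 0 0 85" --pt "32 -32 -2 0 0 0 85" --pt "32 -32 -2 0 0 0 85" --pt "32 -32 -2 0 0 0 85" --pt "32 -32 -2 0 0 0 85" --pt "0 0 0 0 0 5 85" --pt "0 0 0 0 0 5 85" --pt "0 0 0 0 0 5 85" --pt "0 0 0 0 0 0 85" --pt "0 0 0 0 0 0 85"

```text
time_s: 2.15
eef_pos: [525.3, 53.2, 431.4]
orientation: [[1.0, 0.02, 0.0], [0.02, -1.0, 0.001], [0.0, -0.001, -1.0]]
wrist_force: [-0.9, -0.1, 0.4]
opening: 85.1
```

Run:
```python
from h import *
p,d,c=snap('wrist','w1')
np.savez('w1.npz',p=p,d=d,T=c['T'],K=c['camera_matrix'],k1=c['k1'])
o=robot.observe();print(o['eef_pos'],o['qd'],np.array(c['T']).round(3))
```

```text
[525.24974929  53.08974427 431.42476885] [-0.00482885 -0.00324911  0.00030329  0.00084691  0.00132531  0.0047733 ] [[ 2.00000e-02 -9.46000e-01 -3.23000e-01  6.09100e+02]
 [-1.00000e+00 -2.00000e-02 -5.00000e-03  5.38820e+01]
 [-2.00000e-03  3.23000e-01 -9.46000e-01  4.00668e+02]
 [ 0.00000e+00  0.00000e+00  0.00000e+00  1.00000e+00]]
```

View pics/w1.png

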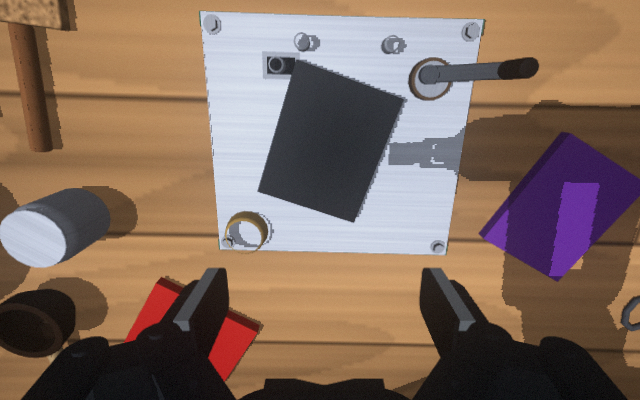

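Run:
```python
from h import *
a=cv2.imread('pics/w1.png')
cv2.imwrite('pics/w1a.png',cv2.resize(a[5:155,195:345],None,fx=4,fy=4,interpolation=2))
cv2.imwrite('pics/w1b.png',cv2.resize(a[5:155,345:545],None,fx=4,fy=4,interpolation=2))
c=robot.get_calibration('wrist')
# slab outline
m=(a.max(2)<75).astype(np.uint8); m[:, :200]=0;m[230:]=0;m[:,480:]=0
cs,_=cv2.findContours(m,0,2); k=max(cs,key=cv2.contourArea); print(cv2.contourArea(k))
ap=cv2.approxPolyDP(k,6,True)[:,0]; print(ap.tolist(), cv2.minAreaRect(k))
for u,v in ap: print(u,v,px2w(c,u,v,26).round(1))
for n,uv in dict(TL=(200,11),TR=(485,19),BL=(219,249),BR=(447,254)).items(): print(n,px2w(c,*uv,10).round(1))
# prediction of features for bed guess (540,40)
for n,P in dict(pinL=(623,85,33),pinR=(623,-5,33),slot=(601,108,10),cam=(595,-43,27)).items(): print(n,w2px(c,P).round(1))
```

```text
14314.0
[[282, 58], [281, 73], [293, 76], [259, 190], [353, 221], [402, 99]] ((319.14544677734375, 140.41610717773438), (127.57616424560547, 136.56497192382812), 20.618188858032227)
282 58 [635.2  97.5  26. ]
281 73 [621.   98.8  26. ]
293 76 [618.4  86.5  26. ]
259 190 [494.1 127.1  26. ]
353 221 [457.7  16.4  26. ]
402 99 [597.8 -28.7  26. ]
TL [677.9 181.6  10. ]
TR [ 676.2 -108.8   10. ]
BL [409.1 184.6  10. ]
BR [ 408.2 -108.    10. ]
pinL [293.8  70.9]
pinR [382.6  72.8]
slot [274.8  92.9]
cam [415.5 102.1]
```

View pics/w1a.png

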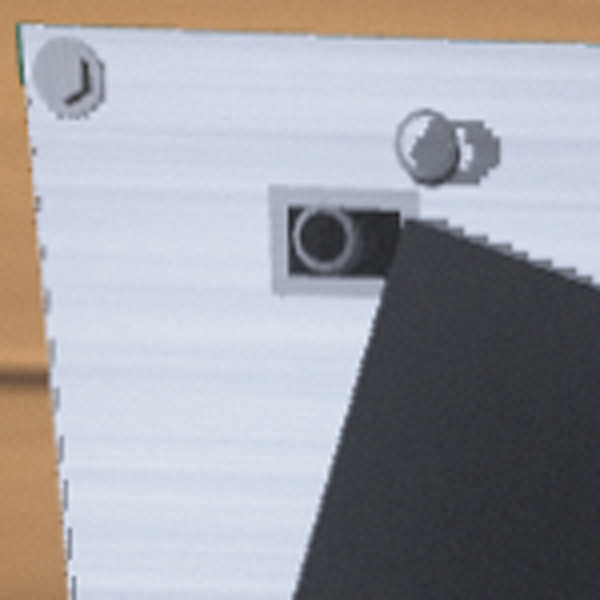

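View pics/w1b.png

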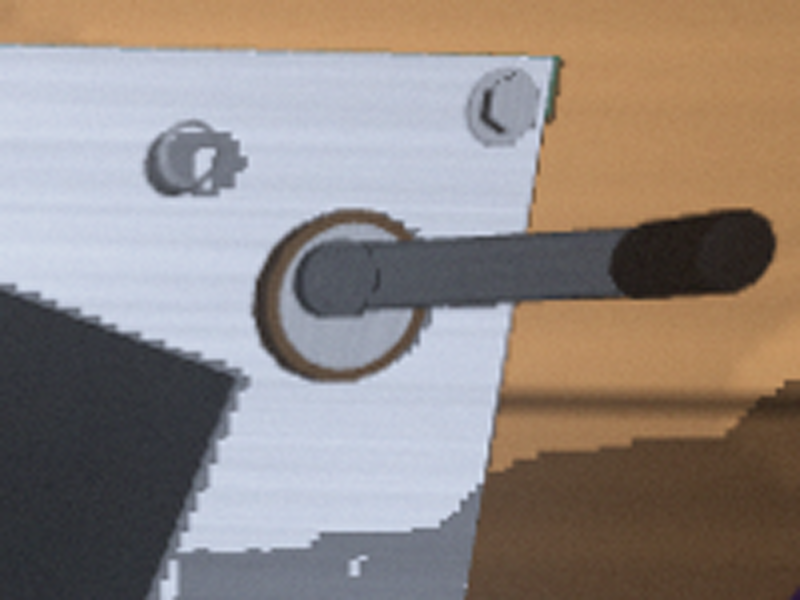

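Run:
```python
from h import *
c=robot.get_calibration('wrist')
def z(o,x,y): return (x+.5)/4-.5+o[0],(y+.5)/4-.5+o[1]
A=(195,5);B=(345,5)
for n,o,x,y,h in [('pinL',A,427,141,33),('pinR',B,195,150,33),('peg',A,325,237,33),('slotTL',A,288,206,10),('slotBL',A,288,274,10),('slotTR',A,402,216,10),('pegc',A,405,220,26),('slab pin_c',B,240,378,26),('handletop',B,738,247,80),('pivotboss',B,340,275,40),('disc top',B,345,300,31),('frameL',A,268,240,10)]:
    print(n,np.round(z(o,x,y),1),px2w(c,*z(o,x,y),h).round(1))
```

```text
pinL [301.4  39.9] [651.5  77.3  33. ]
pinR [393.4  42.1] [651.1 -13.4  33. ]
peg [275.9  63.9] [629.2 103.   33. ]
slotTL [266.6  56.1] [637.8 115.6  10. ]
slotBL [266.6  73.1] [621.  116.3  10. ]
slotTR [295.1  58.6] [636.   85.4  10. ]
pegc [295.9  59.6] [634.   83.4  26. ]
slab pin_c [404.6  99.1] [597.8 -31.5  26. ]
handletop [529.1  66.4] [ 628.1 -124.4   80. ]
pivotboss [429.6  73.4] [622.9 -50.6  40. ]
disc top [430.9  79.6] [617.3 -55.2  31. ]
frameL [261.6  64.6] [629.3 121.3  10. ]
```

drive_tool --pt "-24 9 0 0 0 1.5 0" --pt "-24 9 10 0 0 0 0" --pt "-24 9 20 0 0 0 0" --pt "-24 9 30 0 0 0 0" --pt "0 0 40 0 0 0 0" --pt "0 0 40 0 0 0 0" --pt "0 0 40 0 0 0 0" --pt "0 0 25 0 0 0 0" --pt "0 0 10 0 0 0 0" --pt "0 0 0 0 0 0 0"

```text
time_s: 3.2
eef_pos: [428.4, 13.1, 212.3]
orientation: [[1.0, 0.005, 0.011], [0.005, -1.0, -0.0], [0.011, 0.0, -1.0]]
wrist_force: [-1.0, -1.2, 0.7]
opening: -0.2
```

Run:
```python
from h import *
p,d,c=snap('wrist','w2'); snap('side','s2')
o=robot.observe();print(o['eef_pos'],o['wrist_force'],o['opening'])
a=cv2.imread('pics/s2.png')[150:290,230:400]; cv2.imwrite('pics/s2z.png',cv2.resize(a,None,fx=4,fy=4,interpolation=2))
```

```text
[429.04814578  13.05651997 213.61694876] [ 0.54763715 -0.03237661  1.81340399] 0.023081211727407073
```

View pics/w2.png

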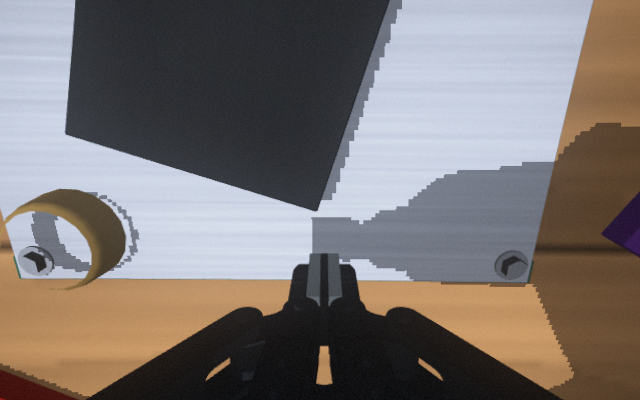

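View pics/s2z.png

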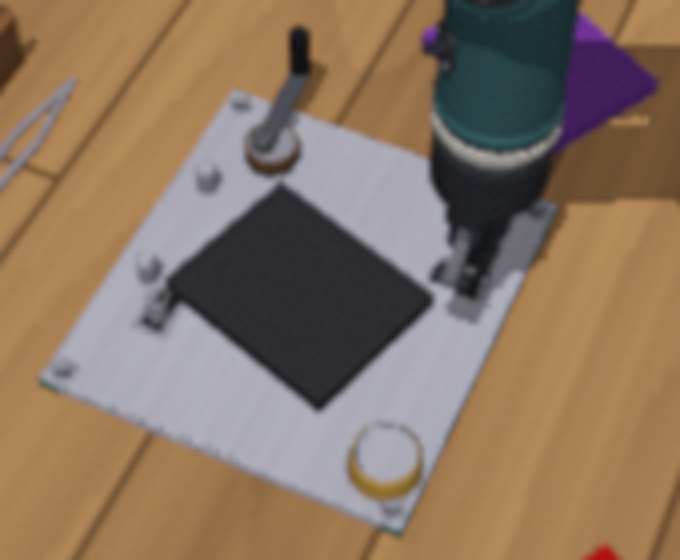

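Run:
```python
from h import *
c=robot.get_calibration('wrist')
print(px2w(c,317,211,26).round(1),px2w(c,67,134,26).round(1), px2w(c,324,254,40).round(1),px2w(c,309,254,40),px2w(c,341,254,40))
print(w2px(c,(440,13,40)))
d=robot.snapshot('wrist')[1]; print(d[248:275:3,318], d[248:275:3,331])
```

```text
[456.9  15.4  26. ] [493.7 129.2  26. ] [440.4  11.9  40. ] [440.3340441  18.9769717  40.       ] [440.40323268   3.87131327  40.        ]
[321.65974972 254.68860356]
[191.11404 192.8437  152.89485 151.53357 147.35277 144.80968 143.80643
 140.44751 138.31573] [192.94417 191.83414 154.15224 151.48077 148.28021 145.67372 143.45888
 140.72014 138.82962]
```

drive_tool --pt "0 -1 12 0 0 0 0" --pt "0 -1 12 0 0 0 0" --pt "0 0 1 0 0 0 0" --pt "4 0 0 0 0 0 0" --pt "4 0 0 0 0 0 0" --pt "4 0 0 0 0 0 0" --pt "3 0 0 0 0 0 0" --pt "3 1 0 0 0 0 0" --pt "3 1 0 0 0 0 0" --pt "3 1 0 0 0 0 0"

```text
time_s: 4.35
eef_pos: [457.2, 11.7, 195.4]
orientation: [[1.0, 0.007, 0.023], [0.007, -1.0, -0.002], [0.023, 0.002, -1.0]]
wrist_force: [-6.5, -2.5, -1.3]
opening: 0.2
```

Run:
```python
from h import *
p,d,c=snap('wrist','w3')
o=robot.observe();print(o['eef_pos'],o['wrist_force'],o['opening'])
```

```text
[457.26608467  11.51150276 195.32904988] [-4.61899752 -1.60456828 -0.36733885] 0.03444315199064367
```

View pics/w3.png

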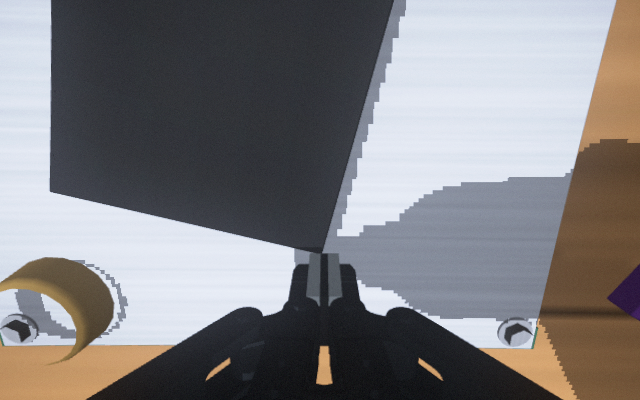

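drive_tool --pt "-1 0 2 0 -0.7 0 0" --pt "-1 0 3 0 -0.7 0 0" --pt "0 0 2 0 0 0 0" --pt "0 0 0 0 0 0 0" --pt "0 0 0 0 0 0 0" --pt "0 0 0 0 0 0 0" --pt "0 0 0 0 0 0 0" --pt "0 0 0 0 0 0 0" --pt "0 0 0 0 0 0 0" --pt "0 0 0 0 0 0 0"

```text
time_s: 5.4
eef_pos: [458.2, 11.3, 188.4]
orientation: [[1.0, 0.006, 0.004], [0.006, -1.0, -0.003], [0.004, 0.003, -1.0]]
wrist_force: [0.2, 0.2, 0.1]
opening: -0.4
```

```bash
cat > look.py <<'E'
import sys
from h import *
n=sys.argv[1]
o=robot.observe()
p,d,c=snap('wrist',n);t,_,ct=snap('top',n+'t')
o=robot.observe();print(o['time_s'],o['eef_pos'].round(1),o['wrist_force'].round(2),o['orientation'][:,2].round(3))
cv2.imwrite('pics/'+n+'tz.png',cv2.resize(t[140:240,260:390,::-1],None,fx=6,fy=6,interpolation=2))
E
python3 look.py w4
```

```text
5.5 [458.2  11.3 188.4] [0.78 0.1  0.23] [ 0.004 -0.003 -1.   ]
```

View pics/w4.png

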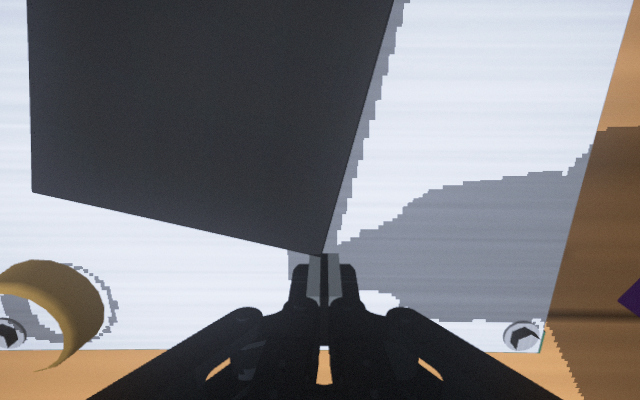

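View pics/w4tz.png

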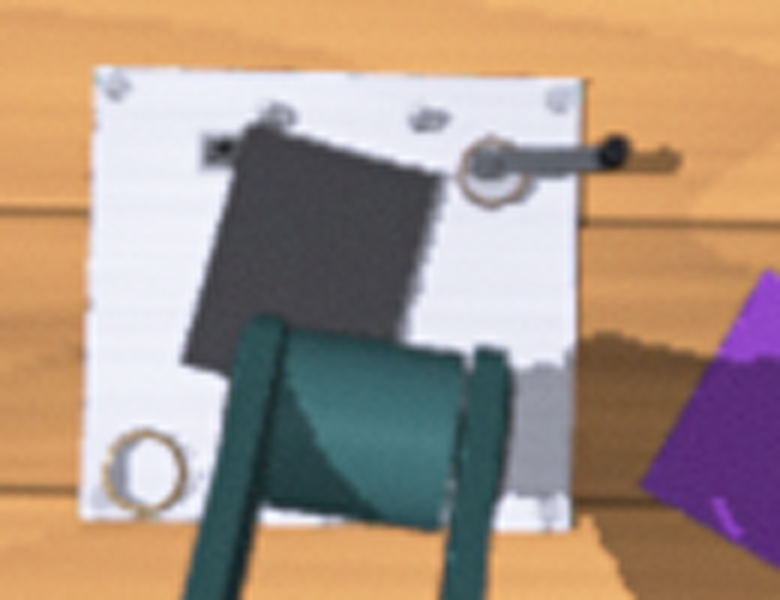

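```bash
cat >> h.py <<'E'
B0=np.array([568.3,32.2]); 
def bed(P):
    a=-0.006; d=np.asarray(P)[:2]-B0; return np.array([np.cos(a)*d[0]+np.sin(a)*d[1],-np.sin(a)*d[0]+np.cos(a)*d[1]])
def tz(x,y): return (x+.5)/6-.5+260,(y+.5)/6-.5+140
E
python3 - <<'E'
from h import *
c=robot.get_calibration('wrist'); t=robot.get_calibration('top')
f=px2w(c,322,256,26);nl=px2w(c,33,192,26); pg=px2w(t,*tz(257,122),26); pn=px2w(t,*tz(441,176),26)
for q in (f,nl,pg,pn,px2w(t,*tz(274,108),33),px2w(t,*tz(434,110),33)): print(q.round(1),bed(q).round(1))
for a,b in((nl,f),(pg,pn)): v=a-b; print(np.hypot(*v[:2]),np.degrees(np.arctan2(-v[0],v[1])))
E
```

```text
[472.7  10.6  26. ] [-95.5 -22.1]
[501.1 126.4  26. ] [-67.7  93.8]
[642.5  86.5  26. ] [73.9 54.8]
[612.4 -23.2  26. ] [ 44.5 -55.1]
[650.1  76.3  33. ] [81.5 44.6]
[650.7 -18.2  33. ] [ 82.7 -49.9]
119.1992038842821 -13.797449866475127
113.78248414267954 -15.326689611094729
```

drive_tool --pt "2 0 0 0 0 0 0" --pt "1.5 1 0 0 0 0 0" --pt "1.2 2 0 0 0 0 0" --pt "1.2 2 0 0 0 0 0" --pt "1.2 2 0 0 0 0 0" --pt "1.2 2 0 0 0 0 0" --pt "1.2 2 0 0 0 0 0" --pt "1.2 2 0 0 0 0 0" --pt "1.2 2 0 0 0 0 0" --pt "1.2 1 0 0 0 0 0"

```text
time_s: 6.5
eef_pos: [469.7, -5.7, 187.8]
orientation: [[1.0, 0.006, -0.003], [0.006, -1.0, -0.002], [-0.003, 0.002, -1.0]]
wrist_force: [-3.3, -0.2, 2.4]
opening: 0.2
```

```bash
python3 look.py w5
```

```text
6.6 [469.8  -5.7 187.8] [-2.18 -2.23  1.3 ] [-0.003 -0.002 -1.   ]
```

View pics/w5.png

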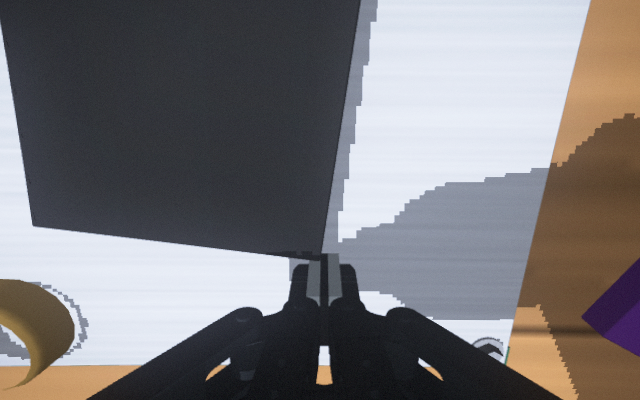

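View pics/w5tz.png

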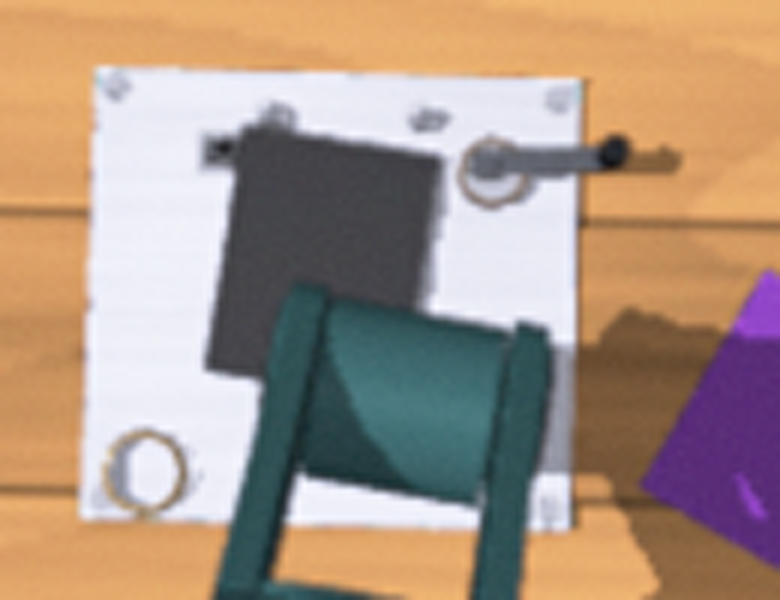

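```bash
cat > ang.py <<'E'
import sys
from h import *
a=list(map(float,sys.argv[1:]))
c=robot.get_calibration('wrist')
f=px2w(c,*a[:2],26);nl=px2w(c,*a[2:4],26);v=nl-f;th=np.arctan2(-v[0],v[1])+0.006
n=bed(nl);u=np.array([np.cos(th),np.sin(th)]);pg=n+150*u;pn=bed(f)+150*u
print('free',f.round(1),bed(f).round(1),'nl',n.round(1),'L',np.hypot(*v[:2]).round(1),'deg',np.degrees(th).round(2),'pegc',pg.round(1),'pinc',pn.round(1))
L=np.array([-u[1],u[0]]); print('gap peg(y=71):',((np.array([61,71])-n)@L-8).round(2),'gap pinL',(np.array([83,45])-n)@u-150-8,'pinR',(np.array([83,-45])-n)@u-158)
E
python3 ang.py 321 260 33 226
```

```text
free [481.6  -5.8  26. ] [-86.5 -38.5] nl [-71.6  80.1] L 119.6 deg -7.14 pegc [77.2 61.5] pinc [ 62.4 -57.2]
gap peg(y=71): -0.6 gap pinL -0.20321887272660888 pinR 10.977418623891111
```

drive_tool --pt "0.9 1.6 0 0 0 0 0" --pt "0.9 1.6 0 0 0 0 0" --pt "0.9 1.6 0 0 0 0 0" --pt "0.9 1.6 0 0 0 0 0" --pt "0.9 1.5 0 0 0 0 0" --pt "0.9 1.5 0 0 0 0 0" --pt "0.9 1.5 0 0 0 0 0" --pt "0.9 1.5 0 0 0 0 0" --pt "0.9 1.4 0 0 0 0 0" --pt "0.9 1.0 0 0 0 0 0"

```text
time_s: 7.6
eef_pos: [479.8, -21.6, 187.8]
orientation: [[1.0, 0.007, -0.003], [0.007, -1.0, -0.002], [-0.003, 0.002, -1.0]]
wrist_force: [-3.0, -0.7, 2.2]
opening: -0.1
```

```bash
python3 look.py w6
```

```text
7.7 [479.9 -21.7 187.8] [-2.71 -0.6  -0.23] [-0.002 -0.002 -1.   ]
```

View pics/w6.png

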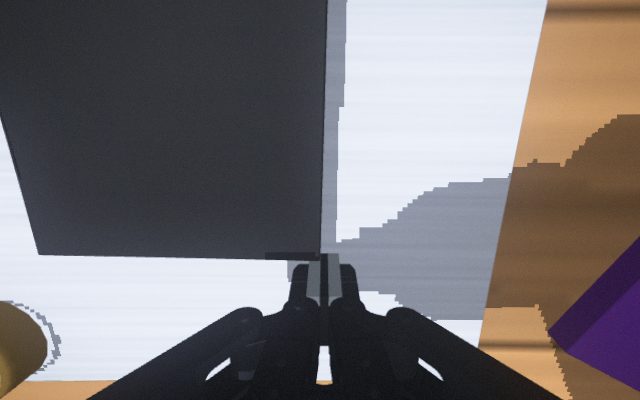

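```bash
python3 ang.py 319.5 260 39 254
```

```text
free [491.9 -21.2  26. ] [-76.1 -53.8] nl [-74.1  65.1] L 118.9 deg -0.95 pegc [75.8 62.6] pinc [ 73.9 -56.3]
gap peg(y=71): 0.18 gap pinL -0.5472879582901271 pinR 0.9452303646971814
```

drive_tool --pt "0.4 0.4 0 0 0 0 0" --pt "0.4 0.4 0 0 0 0 0" --pt "0.4 0.4 0 0 0 0 0" --pt "0.4 0 0 0 0 0 0" --pt "0.4 0 0 0 0 0 0" --pt "0.3 0 0 0 0 0 0" --pt "0.3 0 0 0 0 0 0" --pt "0 0 0 0 0 0 0" --pt "0 0 0 0 0 0 0" --pt "0 0 0 0 0 0 0"

```text
time_s: 8.7
eef_pos: [481.3, -22.8, 187.6]
orientation: [[1.0, 0.007, -0.006], [0.007, -1.0, -0.002], [-0.006, 0.002, -1.0]]
wrist_force: [-3.5, -1.6, 2.0]
opening: -0.2
```

```bash
python3 look.py w7
```

```text
8.8 [481.3 -22.7 187.6] [-4.3  -1.34  1.49] [-0.006 -0.002 -1.   ]
```

View pics/w7.png

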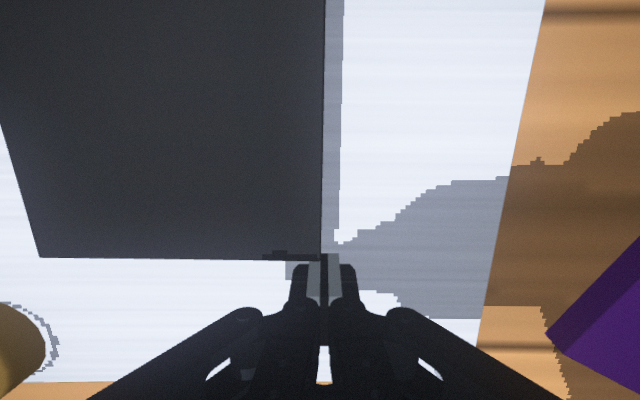

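```bash
python3 ang.py 320 261 39.5 257
```

```text
free [492.4 -22.4  26. ] [-75.6 -55. ] nl [-74.6  64. ] L 119.1 deg -0.46 pegc [75.4 62.8] pinc [ 74.4 -56.3]
gap peg(y=71): 0.06 gap pinL -0.21065641241659705 pinR 0.5169806796293415
```

drive_tool --pt "0.5 0 0 0 0 0 0" --pt "0.5 0 0 0 0 0 0" --pt "0.5 0 0 0 0 0 0" --pt "0 0 0 0 0 0 0" --pt "0 0 0 0 0 0 0" --pt "-2 0 0 0 0 0 0" --pt "-4 0 0 0 0 0 0" --pt "-4 0 0 0 0 0 0" --pt "0 -10 0 0 0 0 0" --pt "0 -10 0 0 0 0 0"

```text
time_s: 9.8
eef_pos: [475.3, -3.0, 188.3]
orientation: [[1.0, 0.004, 0.003], [0.004, -1.0, -0.003], [0.003, 0.003, -1.0]]
wrist_force: [-0.5, -0.3, 0.0]
opening: -0.0
```

```bash
python3 look.py w8
```

```text
9.9 [475.   -2.2 188.2] [-0.48 -0.07 -0.32] [ 0.002 -0.003 -1.   ]
```

View pics/w8.png

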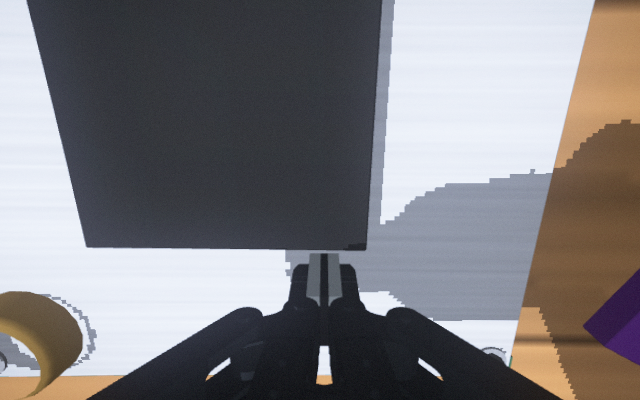

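drive_tool --pt "0 -10 0 0 0 0 0" --pt "0 -10 0 0 0 0 0" --pt "0 -10 0 0 0 0 0" --pt "2 -2 0 0 0 0 0" --pt "2 0 0 0 0 0 0" --pt "1 0 0 0 0 0 0" --pt "0.6 0 0 0 0 0 0" --pt "0.6 0 0 0 0 0 0" --pt "0.6 0 0 0 0 0 0" --pt "0 0 0 0 0 0 0"

```text
time_s: 10.9
eef_pos: [481.1, 33.5, 187.8]
orientation: [[1.0, 0.008, -0.001], [0.008, -1.0, -0.002], [-0.001, 0.002, -1.0]]
wrist_force: [-0.8, 0.3, -0.4]
opening: 0.1
```

```bash
python3 -c "
from h import *
c=cv2.imread('pics/w8.png')[225:265,70:390]; cv2.imwrite('pics/w8z.png',cv2.resize(c,None,fx=2.5,fy=5,interpolation=2))"; python3 look.py w9; python3 ang.py 366 249.5 87 247.5 | head -0
```

```text
11.0 [481.1  33.5 187.8] [-0.46  0.38  0.32] [-0.001 -0.002 -1.   ]Exception ignored on flushing sys.stdout:
BrokenPipeError: [Errno 32] Broken pipe
```

View pics/w9.png

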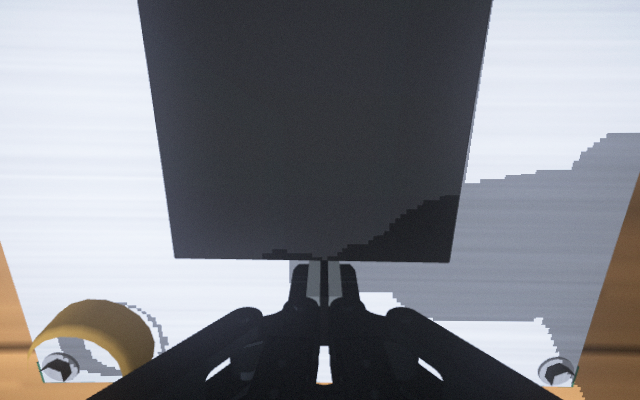

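View pics/w8z.png

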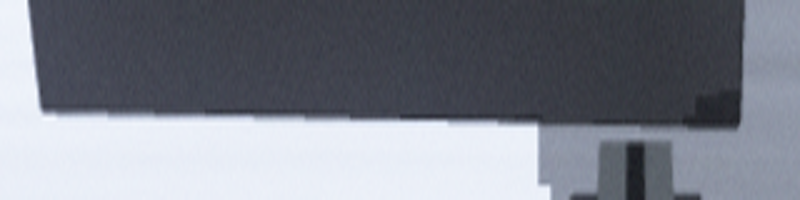

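```bash
python3 ang.py 449.5 262.5 175 258.5
```

```text
free [492.5 -22.6  26. ] [-75.4 -55.2] nl [-75.   63.7] L 119.0 deg -0.22 pegc [75.  63.2] pinc [ 74.6 -55.8]
gap peg(y=71): -0.21 gap pinL 0.031026228102575715 pinR 0.38304280317436223
```

drive_tool --pt "0.6 0 0 0 0 0 0" --pt "0.6 0 0 0 0 0 0" --pt "0.6 0 0 0 0 0 0" --pt "0.6 0 0 0 0 0 0" --pt "0.6 0 0 0 0 0 0" --pt "0 0 0 0 0 0 0" --pt "0 0 0 0 0 0 0" --pt "0 0 0 0 0 0 0" --pt "0 0 0 0 0 0 0" --pt "0 0 0 0 0 0 0"

```text
time_s: 12.0
eef_pos: [482.1, 33.4, 187.4]
orientation: [[1.0, 0.008, -0.007], [0.008, -1.0, -0.003], [-0.007, 0.002, -1.0]]
wrist_force: [-2.5, -0.2, 2.6]
opening: 0.0
```

```bash
python3 look.py w10
```

```text
12.1 [482.1  33.4 187.4] [-3.17 -0.41  1.65] [-0.007 -0.003 -1.   ]
```

drive_tool --pt "1 0 0 0 -0.2 0 0" --pt "1 0 0 0 -0.2 0 0" --pt "1 0 0 0 0 0 0" --pt "1 0 0 0 0 0 0" --pt "1 0 0 0 0 0 0" --pt "0 0 0 0 0 0 0" --pt "0 0 0 0 0 0 0" --pt "0 0 0 0 0 0 0" --pt "0 0 0 0 0 0 0" --pt "0 0 0 0 0 0 0"

```text
time_s: 13.1
eef_pos: [484.7, 33.5, 186.7]
orientation: [[1.0, 0.009, -0.022], [0.008, -1.0, -0.003], [-0.022, 0.002, -1.0]]
wrist_force: [-3.6, -0.9, 1.8]
opening: 0.3
```

```bash
python3 look.py w11
```

```text
13.2 [484.7  33.5 186.7] [-3.38 -1.02  2.25] [-0.022 -0.003 -1.   ]
```

drive_tool --pt "-4 0 0 0 0 0 0" --pt "-6 0 0 0 0 0 0" --pt "0 0 -20 0 0.6 0 0" --pt "0 0 -40 0 0.6 0 0" --pt "15 8 -40 0 0 0 0" --pt "15 8 -40 0 0 0 0" --pt "15 8 -40 0 0 0 0" --pt "15 8 -20 0 0 0 0" --pt "10 0 0 0 0 0 0" --pt "0 0 0 0 0 0 0"

```text
time_s: 14.2
eef_pos: [549.2, 1.4, 396.7]
orientation: [[1.0, 0.008, 0.018], [0.008, -1.0, -0.003], [0.018, 0.004, -1.0]]
wrist_force: [0.1, 0.8, 0.1]
opening: -0.4
```

```bash
python3 look.py w12; python3 -c "
from h import *
a=cv2.imread('pics/w12.png'); m=a[0:300,150:550]; cv2.imwrite('pics/w12z.png',cv2.resize(m,None,fx=2,fy=2,interpolation=2))"
```

```text
14.3 [547.7   1.7 395.5] [ 0.06 -0.65 -0.72] [ 0.014 -0.003 -1.   ]
```

View pics/w12z.png

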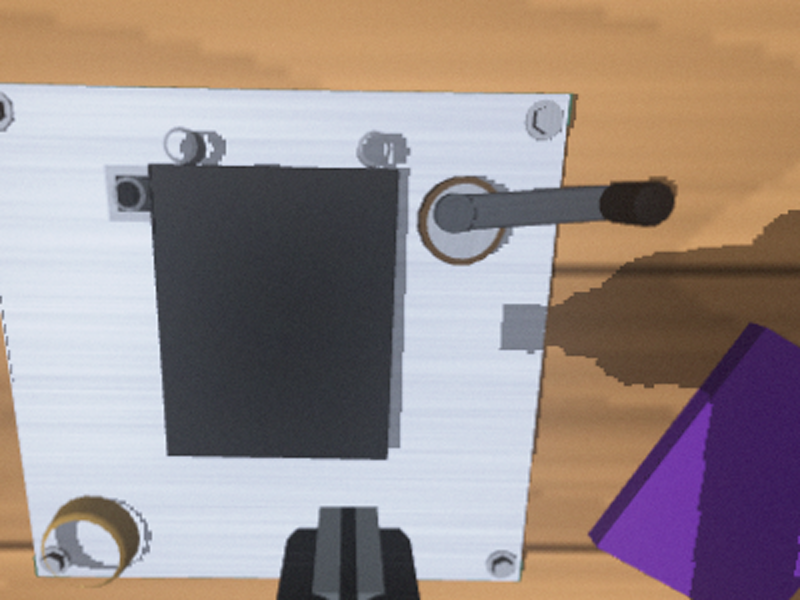

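Run:
```python
from h import *
c=robot.get_calibration('wrist')
q=lambda x,y,z:px2w(c,(x+.5)/2-.5+150,(y+.5)/2-.5,z)
for n,a in dict(fl=(149,164,26),fr=(398,169,26),nr=(387,459,26),nl=(168,455,26),pinL=(182,146,33),pinR=(375,149,33),peg=(129,193,33),handle=(655,203,80),boss=(456,213,40)).items():
    P=q(*a);print(n,P.round(1),bed(P).round(1))
```

```text
fl [639.5  94.2  26. ] [70.9 62.5]
fr [638.6 -23.4  26. ] [ 70.6 -55.2]
nr [489.9 -22.2  26. ] [-78.1 -54.9]
nl [491.4  96.5  26. ] [-77.3  63.8]
pinL [647.3  76.6  33. ] [78.8 44.8]
pinR [647. -12.  33.] [ 79.  -43.7]
peg [626.5 102.7  33. ] [57.8 70.9]
handle [ 625.1 -123.6   80. ] [  57.7 -155.4]
boss [619.3 -49.9  40. ] [ 51.5 -81.8]
```

drive_tool --pt "22 26 10 0 -0.8 0 0" --pt "22 26 10 0 0 0 0" --pt "22 26 10 0 0 0 0" --pt "22 26 10 0 0 0 0" --pt "23 25 10 0 0 0 0" --pt "0 0 20 0 0 0 0" --pt "0 0 20 0 0 0 0" --pt "0 0 10 0 0 0 0" --pt "0 0 0 0 0 0 0" --pt "0 0 0 0 0 0 0"

```text
time_s: 15.3
eef_pos: [650.2, -124.0, 271.5]
orientation: [[0.999, 0.014, -0.036], [0.014, -1.0, 0.008], [-0.036, -0.008, -0.999]]
wrist_force: [-0.3, 0.3, -0.7]
opening: -0.3
```

```bash
python3 look.py w13
```

```text
15.4 [ 650.6 -124.1  272.4] [ 0.54 -0.54 -0.76] [-0.034  0.007 -0.999]
```

View pics/w13.png

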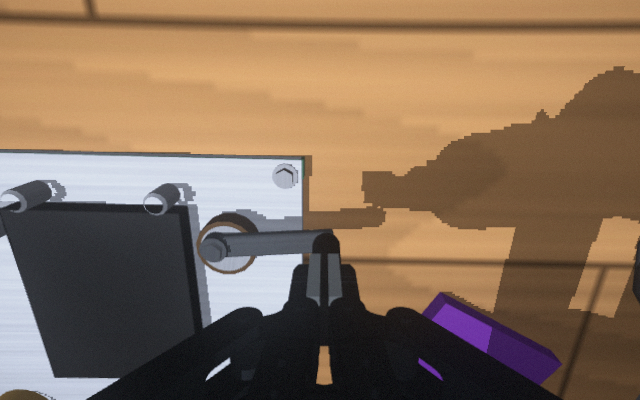

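drive_tool --pt "4 1 0 -0.4 1.0 0 0" --pt "4 1 0 0 1.0 0 0" --pt "2 0 0 0 0 0 0" --pt "0 0 0 0 0 0 0" --pt "0 0 10 0 0 0 0" --pt "0 0 10 0 0 0 0" --pt "0 0 10 0 0 0 0" --pt "0 0 5 0 0 0 0" --pt "0 0 0 0 0 0 0" --pt "0 0 0 0 0 0 0"

```text
time_s: 16.4
eef_pos: [662.5, -125.9, 236.6]
orientation: [[1.0, 0.014, 0.008], [0.014, -1.0, -0.001], [0.008, 0.001, -1.0]]
wrist_force: [-0.2, -0.1, 0.2]
opening: 0.3
```

```bash
python3 look.py w14
```

```text
16.5 [ 662.6 -125.9  237.1] [-0.4  -0.3   0.61] [ 0.009 -0.001 -1.   ]
```

View pics/w14.png

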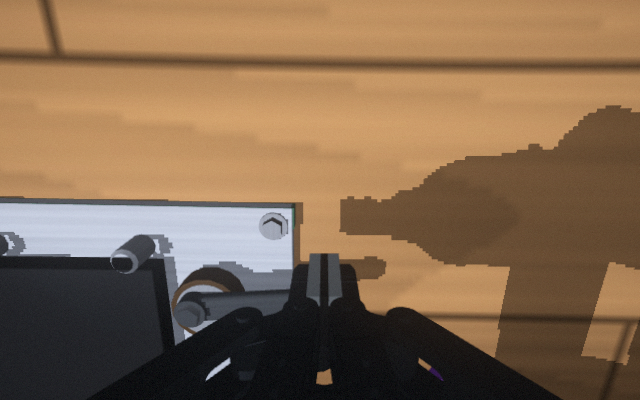

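```bash
cat > cam.py <<'E'
import numpy as np
C=np.array([622.9,-51.3])
def fing(th,clr=0):
    f=np.radians(-75)-th; h=C+75*np.array([np.cos(f),np.sin(f)]); t=np.array([np.sin(f),-np.cos(f)])
    s=np.array([11*np.tanh(3*t[0]),7.5*np.tanh(3*t[1])])
    return h-(9+clr)*t-s,h,t
E
python3 - <<'E'
from cam import *
for th in np.arange(.19,2.21,.1):
    p,h,t=fing(th); print(round(th,2),p.round(1),h.round(1),t.round(2))
E
```

```text
0.19 [ 648.2 -123.9] [ 628.3 -126.1] [-1.   -0.07]
0.29 [ 640.7 -127.2] [ 620.8 -126.3] [-1.    0.03]
0.39 [ 633.2 -129.6] [ 613.3 -125.7] [-0.99  0.13]
0.49 [ 625.6 -130.8] [ 605.9 -124.4] [-0.97  0.23]
0.59 [ 618.2 -130.8] [ 598.7 -122.3] [-0.95  0.32]
0.69 [ 610.9 -129.6] [ 591.8 -119.5] [-0.91  0.42]
0.79 [ 603.8 -127.4] [ 585.1 -116.1] [-0.86  0.5 ]
0.89 [ 596.9 -124.3] [ 578.8 -112. ] [-0.81  0.59]
0.99 [ 590.5 -120.5] [ 573.  -107.3] [-0.75  0.67]
1.09 [ 584.4 -116. ] [ 567.6 -102. ] [-0.68  0.74]
1.19 [ 578.7 -110.8] [562.9 -96.2] [-0.6  0.8]
1.29 [ 573.4 -105.1] [558.7 -90. ] [-0.52  0.86]
1.39 [568.4 -99. ] [555.1 -83.4] [-0.43  0.9 ]
1.49 [563.7 -92.4] [552.3 -76.5] [-0.34  0.94]
1.59 [559.  -85.5] [550.1 -69.3] [-0.24  0.97]
1.69 [554.4 -78.3] [548.7 -62. ] [-0.14  0.99]
1.79 [549.7 -70.9] [548.  -54.5] [-0.04  1.  ]
1.89 [545.6 -63.4] [548. -47.] [0.06 1.  ]
1.99 [542.6 -55.9] [548.8 -39.5] [0.16 0.99]
2.09 [541.  -48.4] [550.4 -32.2] [0.25 0.97]
2.19 [540.9 -40.9] [552.6 -25.1] [0.35 0.94]
```

drive_tool --pt "-8 0 0 0 0 0 0" --pt "-8 1 0 0 0 0 0" --pt "-8 1.5 0 0 0 0 0" --pt "-7 1 0 0 0 0 0" --pt "-7 0 0 0 0 0 0" --pt "-7 -1 0 0 0 0 0" --pt "-7 -2 0 0 0 0 0" --pt "-7 -3 0 0 0 0 0" --pt "-6 -4 0 0 0 0 0" --pt "0 0 0 0 0 0 0"

```text
time_s: 17.5
eef_pos: [592.7, -120.5, 238.5]
orientation: [[1.0, 0.014, 0.015], [0.014, -1.0, -0.003], [0.014, 0.004, -1.0]]
wrist_force: [0.1, 0.7, -0.1]
opening: -0.4
```

```bash
python3 look.py w15
```

```text
17.6 [ 593.4 -120.7  238.6] [-0.5   0.93  1.  ] [ 0.015 -0.003 -1.   ]
```

View pics/w15.png

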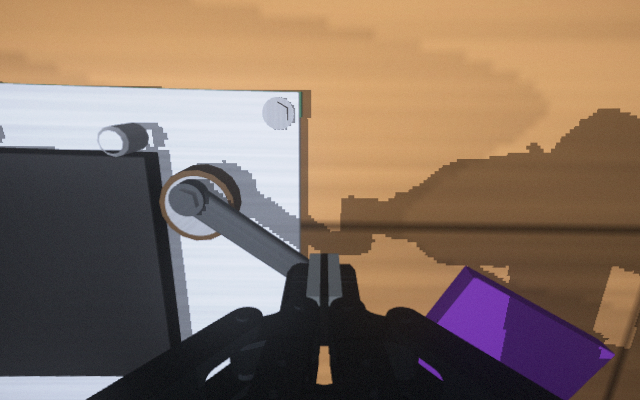

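drive_tool --pt "-5.5 -3 0 0 0 0 0" --pt "-5.5 -4 0 0 0 0 0" --pt "-5.5 -5 0 0 0 0 0" --pt "-5 -5.5 0 0 0 0 0" --pt "-5 -6 0 0 0 0 0" --pt "-4.5 -6.5 0 0 0 0 0" --pt "-4.5 -5 0 0 0 0 0" --pt "0 0 0 0 0 0 0" --pt "0 0 0 0 0 0 0" --pt "0 0 0 0 0 0 0"

```text
time_s: 18.6
eef_pos: [558.5, -82.5, 239.2]
orientation: [[1.0, 0.014, 0.027], [0.014, -1.0, -0.005], [0.027, 0.005, -1.0]]
wrist_force: [3.2, -0.5, -1.1]
opening: -0.2
```

```bash
python3 look.py w16
```

```text
18.7 [558.5 -82.6 239.1] [ 1.86 -0.29  0.44] [ 0.027 -0.005 -1.   ]
```

View pics/w16.png

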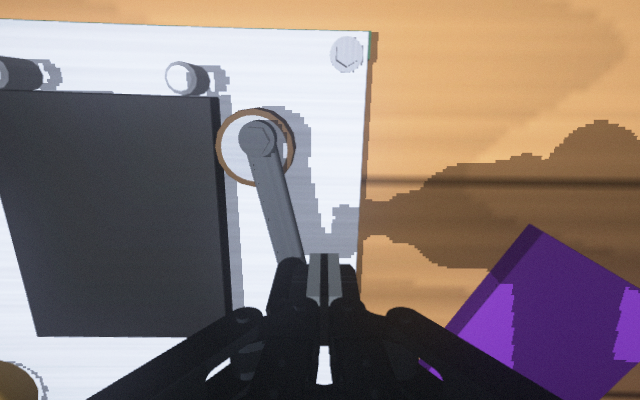

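Run:
```python
from h import *
c=robot.get_calibration('wrist')
a=px2w(c,258,140,40);b=px2w(c,289,260,38);v=b-a;f=np.arctan2(v[1],v[0])-(-.006);print(a,b,(np.radians(-75)-f)%(2*np.pi))
print('cam axis',px2w(c,258,140,44))
for n,uv in dict(fr=(217,98),nr=(229,337)).items(): print(n,bed(px2w(c,*uv,26)).round(1))
```

```text
[621.91190969 -50.938855    40.        ] [554.69486743 -65.0754119   38.        ] 1.6193046272955203
cam axis [622.40921236 -51.68264878  44.        ]
fr [ 73.5 -59.9]
nr [-74.9 -56.8]
```

drive_tool --pt "0 0 0 0 -0.7 0 0" --pt "0 0 0 0 -0.7 0 0" --pt "-0.7 -1.5 0 0 0 0 0" --pt "-0.7 -1.5 0 0 0 0 0" --pt "-0.7 -1.5 0 0 0 0 0" --pt "-0.7 -1.5 0 0 0 0 0" --pt "-0.7 -1.5 0 0 0 0 0" --pt "-0.7 -1.5 0 0 0 0 0" --pt "-0.7 -1.5 0 0 0 0 0" --pt "-0.7 -1.5 0 0 0 0 0"

```text
time_s: 19.7
eef_pos: [551.6, -70.5, 238.9]
orientation: [[1.0, 0.013, -0.002], [0.013, -1.0, -0.006], [-0.002, 0.006, -1.0]]
wrist_force: [2.2, -1.5, -0.2]
opening: -0.3
```

```bash
python3 look.py w17
```

```text
19.8 [551.5 -70.4 238.9] [ 0.63 -0.88 -0.18] [-0.002 -0.005 -1.   ]
```

View pics/w17.png

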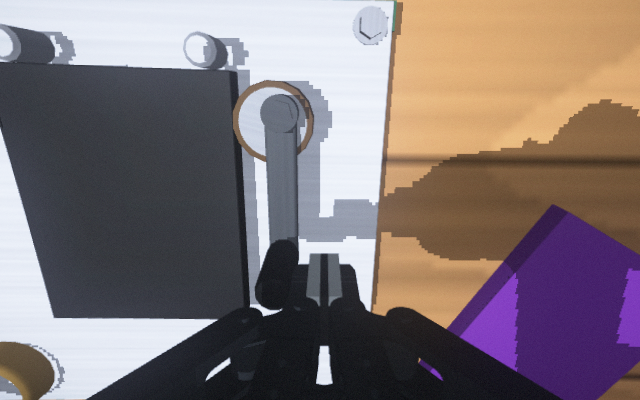

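```bash
cat > lev.py <<'E'
import sys
from h import *
u=list(map(float,sys.argv[1:5])); c=robot.get_calibration('wrist')
a=px2w(c,*u[:2],42);b=px2w(c,*u[2:],38);v=b-a;f=np.arctan2(v[1],v[0])+.006;print((np.radians(-75)-f)%(2*np.pi))
E
python3 lev.py 280 113 283 242; python3 -c "
from plant import robot
import numpy as np
print(np.mean([robot.observe()['wrist_force'] for _ in range(20)],0))"
```

```text
1.8385866262497323
[ 0.63244706 -0.87920102 -0.17722325]
```

drive_tool --pt "-0.2 -0.7 0 0 0 0 0" --pt "-0.2 -0.7 0 0 0 0 0" --pt "-0.2 -0.7 0 0 0 0 0" --pt "-0.2 -0.7 0 0 0 0 0" --pt "-0.2 -0.7 0 0 0 0 0" --pt "-0.2 -0.6 0 0 0 0 0" --pt "-0.2 -0.5 0 0 0 0 0" --pt "0 -0.5 0 0 0 0 0" --pt "0 -0.5 0 0 0 0 0" --pt "0 -0.5 0 0 0 0 0"

```text
time_s: 20.8
eef_pos: [550.1, -64.2, 238.9]
orientation: [[1.0, 0.013, -0.002], [0.013, -1.0, -0.006], [-0.002, 0.006, -1.0]]
wrist_force: [1.4, -2.5, -0.1]
opening: -0.3
```

```bash
python3 -c "
from plant import robot
o=robot.observe();print(o['wrist_force'],o['moment'],o['eef_pos'],o['orientation'][:,2])"; python3 look.py w18
```

```text
[ 1.41595445 -2.52023523 -0.07324546] [-0.38090442 -0.17546256 -0.00653781] [550.10173165 -64.19970701 238.85972274] [-0.00153631 -0.00609245 -0.99998026]
20.9 [550.1 -64.2 238.9] [ 1.85 -2.31 -0.09] [-0.002 -0.006 -1.   ]
```

View pics/w18.png

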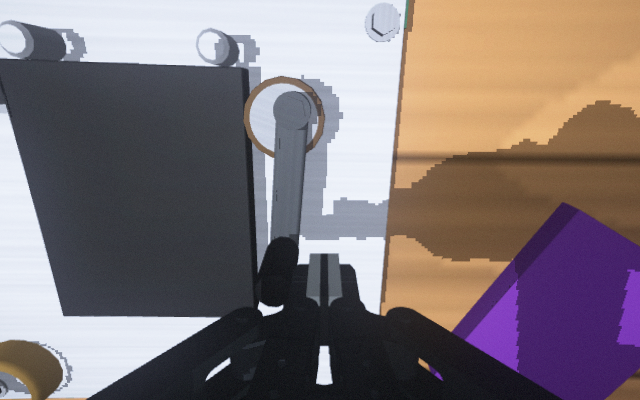

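```bash
python3 lev.py 292 111 286 240
```

```text
1.896414174043513
```

drive_tool --pt "0 -0.4 0 0 0 0 0" --pt "0 -0.4 0 0 0 0 0" --pt "0 -0.4 0 0 0 0 0" --pt "0 -0.4 0 0 0 0 0" --pt "0 -0.4 0 0 0 0 0" --pt "0 0 0 0 0 0 0" --pt "0 0 0 0 0 0 0" --pt "0 0 0 0 0 0 0" --pt "0 0 0 0 0 0 0" --pt "0 0 0 0 0 0 0"

```text
time_s: 21.9
eef_pos: [550.0, -62.3, 238.9]
orientation: [[1.0, 0.014, -0.002], [0.014, -1.0, -0.007], [-0.002, 0.007, -1.0]]
wrist_force: [1.2, -2.7, 0.1]
opening: 0.3
```

drive_tool --pt "0 0 0 0 0 0 0" --pt "0 0 0 0 0 0 0" --pt "0 0 0 0 0 0 0" --pt "0 0 0 0 0 0 0" --pt "0 0 0 0 0 0 0" --pt "0 -0.4 0 0 0 0 0" --pt "0 -0.4 0 0 0 0 0" --pt "0 -0.4 0 0 0 0 0" --pt "0 -0.4 0 0 0 0 0" --pt "0 -0.4 0 0 0 0 0"

```text
time_s: 22.9
eef_pos: [550.1, -60.7, 238.9]
orientation: [[1.0, 0.014, -0.001], [0.014, -1.0, -0.008], [-0.002, 0.008, -1.0]]
wrist_force: [1.6, -4.1, 0.2]
opening: 0.2
```

```bash
cat > f.py <<'E'
from plant import robot
import numpy as np
F=[];M=[]
for i in range(6):
    o=robot.observe();F.append(o['wrist_force']);M.append(o['moment']);robot.snapshot('side')
print(np.round(F,2).tolist(),np.mean(F,0).round(2),np.mean(M,0).round(3),o['eef_pos'].round(2))
E
python3 f.py; python3 look.py w19
```

```text
[[1.57, -4.07, 0.23], [0.0, -4.46, 0.62], [1.09, -4.77, 0.67], [0.74, -3.86, 0.28], [0.68, -4.07, 0.05], [1.72, -4.28, 0.55]] [ 0.97 -4.25  0.4 ] [-0.646 -0.162  0.   ] [550.05 -60.63 238.86]
23.3 [550.1 -60.6 238.9] [ 1.14 -4.45  0.58] [-0.002 -0.008 -1.   ]
```

View pics/w19.png

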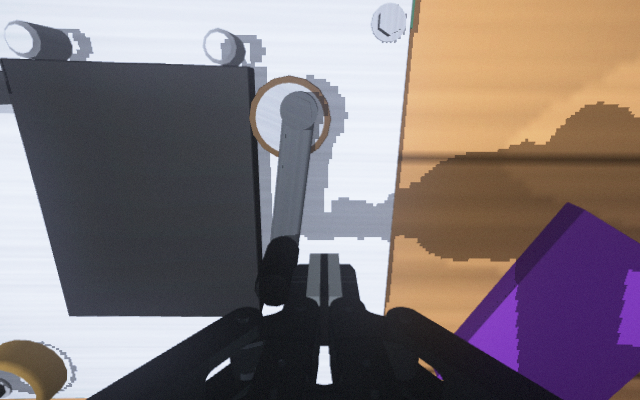

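drive_tool --pt "0 2 0 0 0 0 0" --pt "0 5 0 0 0 0 0" --pt "0 8 0 0 0 0 0" --pt "0 8 0 0 0 0 0" --pt "0 0 -20 0 0 0 0" --pt "0 0 -40 0 0 0 0" --pt "0 0 -40 0 0 0 0" --pt "0 0 -40 0 0 0 0" --pt "-10 -8 -20 0 0 0 0" --pt "0 0 0 0 0 0 0"

```text
time_s: 24.3
eef_pos: [538.6, -78.6, 402.4]
orientation: [[1.0, 0.01, -0.012], [0.01, -1.0, -0.0], [-0.012, 0.0, -1.0]]
wrist_force: [0.4, -0.2, -0.1]
opening: -0.1
```

```bash
python3 look.py w20; python3 -c "
from h import *
a=cv2.imread('pics/w20.png'); m=a[0:280,60:460]; cv2.imwrite('pics/w20z.png',cv2.resize(m,None,fx=2,fy=2,interpolation=2))"
```

```text
24.4 [538.9 -79.  399.8] [ 0.79 -0.67 -1.36] [-0.014 -0.    -1.   ]
```

View pics/w20z.png

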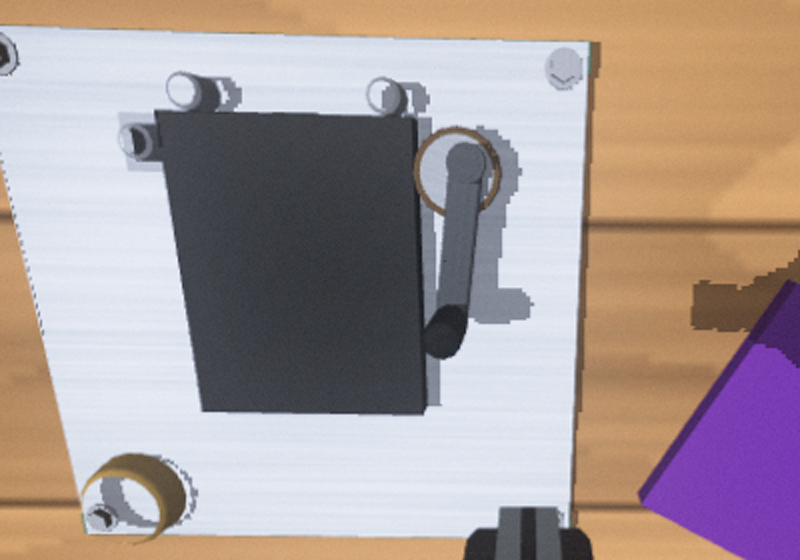

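Run:
```python
from h import *
c=robot.get_calibration('wrist')
q=lambda x,y,z:px2w(c,(x+.5)/2-.5+60,(y+.5)/2-.5,z)
for n,a in dict(fl=(155,111,26),fr=(416,118,26),nr=(426,414,26),nl=(202,411,26),pinL=(186,90,33),pinR=(386,95,33),peg=(136,141,33),boss=(465,161,42),arm=(455,310,38)).items():
    P=q(*a);print(n,P.round(1),bed(P).round(1))
```

```text
fl [641.7  92.8  26. ] [73.  61.1]
fr [640.8 -26.9  26. ] [ 72.8 -58.7]
nr [493.8 -25.3  26. ] [-74.2 -58. ]
nl [494.4  94.5  26. ] [-74.3  61.8]
pinL [650.2  74.   33. ] [81.6 42.3]
pinR [649.7 -15.   33. ] [ 81.6 -46.7]
peg [628.6 100.2  33. ] [59.9 68.4]
boss [622.3 -50.7  42. ] [ 54.5 -82.5]
arm [553.3 -43.8  38. ] [-14.5 -76.1]
```

Run:
```python
from h import *
p,d,c=snap('wrist','w21')
a=cv2.imread('pics/w21.png'); 
m=cv2.resize(a[25:85,125:275],None,fx=5,fy=5,interpolation=cv2.INTER_CUBIC); cv2.imwrite('pics/w21z.png',m)
```

```text
(no output)
```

View pics/w21z.png

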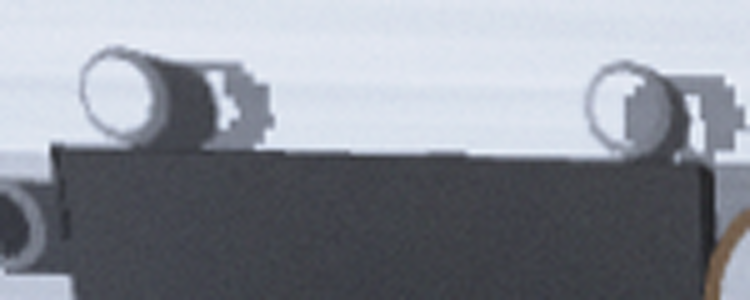

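```bash
python3 -c "
from plant import robot
print(robot.finish_job(), robot.observe()['time_s'])"
```

```text
the job is handed in; nothing more can be done
the job is handed in; nothing more can be done
```

The slab is square and home against both pins, with its left edge on the end peg and the cam gripping it. I handed the job in at about 24.5 s.

- **Turning:** I pushed the free corner with the closed fingertips. The slab turned from about -17° to about -0.2° with the first corner on the end peg. It reached the left pin while still about 14° askew, so it turned against the peg and that pin together.
- **Pushing home:** I then pushed the middle of the near edge. The fingertip stopped at about 3.5 N and moved no further, so the slab was on the pins. No push reading went above about 7 N.
- **Cam:** I swung the lever from about 0.19 to about 1.95 rad. The handle force was about 4.1 N at the end, which by the given rule is about 10 N on the slab. I then withdrew the fingers to the side and up.

**Last checks:** in the final picture the far edge looks to touch both pins and the left edge the peg. The computed positions put a gap of 0.6 to 0.8 mm at the pins. That is within the roughly 2 mm camera calibration, and the same check before clamping gave about 0.15 to 0.4 mm. I did not push again after clamping to confirm contact. The other tools were not touched.

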